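# Clamp the two halves of a broken serving board

## Robot

A 7-joint arm with a two-finger parallel gripper is mounted at the origin on the work surface. World frame = base frame: x ahead of the robot, y to its left, z up, the work surface at z = 0. Lengths are in m, angles in rad, forces in N, time in s.
With the tool pointing down it reaches from about 0.425 to 0.875 m from the base axis. Payload 4.7 kg.
Tool frame: the origin (TCP) lies between the finger pads; the fingertips stand 25 mm ahead of it and the grasp point (between the pads) lies 6 mm ahead of it; z points along the fingers, y is the direction in which the jaws open and shut (so a half turn about z gives the same grasp; the last joint's range is limited). The gripper opens to 85 mm and grips with 20 to 120 N. Pads are 22 mm wide; open, the fingers measure 114 mm over their backs; the gripper's body (76 mm by 85 mm) begins 54 mm behind the grasp point. The pads swing forward as they close: fully open they stand 13 mm farther back than shut.
Start: joints at [-1.315, 0.321, -0.07, 1.45, 0.023, 1.371, -0.057], TCP at [0.156, 0.631, 0.256] pointing down, gripper open.
Joint ranges: [-2.86, 2.86], [-0.3, 2.09], [-1.38, 1.24], [0.06, 2.45], [-1.56, 4.7], [0.09, 2.05], [-2.69, 2.69]. Speed limits (rad/s): [2.57, 2.57, 3.14, 3.14, 3.14, 3.14, 3.14].

## Interface

Orientations are given as a unit quaternion [w, x, y, z].
In Python, from workcell import robot gives the robot as it stands.
- The arm moves only by the tool drive_tool, never from a script. Its argument "series" is a list of rows, each an object of numbers: "hand": the closure, from 0 (fully open) to 1 (shut); "dx", "dy", "dz": the shift along the world's x, y, z in m; "roll": the turn about the world's z in rad. A call has 1 to 8 rows; each row shifts and turns the commanded pose from where the row before left it; what a row does not reach is not made up. A row lasts 1/12 s, in which the tool goes at most 41.7 mm and 7.16 degrees, less where a joint would pass 70% of its speed; a pose out of reach is approached as far as the arm can. A call is refused whole if a number of a shift passes 0.0417 or a number of a turn 0.125, either way. A call with a gripper value outside its range is refused whole. The fingers move at their own pace and stop on an object; "grip_force" is the grip in N (left out, the last holds). Time passes only in rows, so rows that do not move let the fingers close. It gives the time, the measured TCP pose, the force and the opening at its end, in the units of the state.
- robot.sense(): the state, without advancing time (a new reading comes with each control period).
- robot.camera(name): name is "scene" or "side" or "wrist"; returns the picture (400x640x3 uint8, red, green, blue); there is no depth.
- robot.get_calibration(name): a dict with "camera_matrix" (3x3 intrinsics, pixels), "view" (4x4, takes a point from world to camera coordinates); the wrist camera has in their place "T_tool_cam" (4x4, takes a point from camera to tool coordinates, whose origin is the TCP and whose axes are the flange's). Camera axes: x right, y up, looking along -z (the intrinsics and any distortion apply to the point x, -y, -z); pixel columns grow to the right and rows downward; lengths in m; the calibration is good to about 2 mm. A picture is of the moment at which its call begins: read the wrist's pose just before it. get_calibration takes no time and is no camera call.
- robot.close_job(): hands the job in, once; it reports no verdict.
Trained networks look in the newest picture that a camera, given by its name, has taken for a name from the list of things; names that differ only in an ending like _2 or _b are one class to them, and where a whole thing is asked for, a point or a joint stands for the part that bears it (a point fixed in the world has none). Each returns a list of dicts, best first, with "confidence" (0 to 1); they miss things now and then, are a little off and sometimes report something else, mostly with a low value. They report only what shows in the picture. A call takes as long as a camera call. They do not tell look-alikes from the thing itself.
- robot.search_frame(label, camera): "uv" ([column, row] in pixels, amid what is visible of it).
- robot.trace(label, camera): "region" (400x640 bool, what is visible of it) and "uv" ([column, row] in pixels, amid what is visible of it).
The state is a dict: "clock": time; "joints": joint angles; "joint_velocities": joint speeds; "effort": joint torques, N m; "position": TCP position; "orientation": TCP orientation; "force": force on the tool from outside, world axes, zero at the start; "wrist_torque": the same for the moment, N m; "width": finger opening in m.
Only numpy, scipy, OpenCV 4.12 (cv2) and the standard library are available. Lean on these libraries where they do the work, as an engineer would, in place of code of your own. Each camera call takes 0.05 s, during which the arm holds its last target. There are 200 camera calls.

## Task

The little wooden serving board has broken in two. Lay the loose half flat in the bar clamp, broken edge against the broken edge of the half already there and in line with it, then squeeze and let go of the clamp's trigger again and again until the sliding jaw holds both halves firmly together; stop as soon as the trigger stiffens, so that the wood is not crushed. Move the jaw with the trigger only, let go at the end, and leave the washing-up where it is.

Things in the scene. Friction and masses are not known exactly. Their poses are not given: they have to be found in the camera images.
- clamp: one-hand bar clamp on its side, screwed to a 15 mm plywood board fixed to the counter. Frame: z up, y along the bar from fixed to sliding jaw, x from the bar to the jaws' working side; origin on the counter below the bar's axis, at the fixed jaw's face. Plywood x -35 to 120, y -80 to 240 mm. Black housing x -28 to 28, y -57 to -1, up to z 67. Bar 8 mm wide, z 20 to 43, from y -120 on
- jaw: the sliding jaw with its steel bar; frame parallel to the clamp's, same origin when fully open; moves along the clamp's -y as it closes (the bar's tail then comes out of the housing). It stays where it is left (friction brake, 18 N). Not to be pushed by hand
- jaw_face (a point): middle of the rubber face of the sliding jaw, at the height of the plywood's top (clamp z 15); 56 mm wide (x), from 2 to 32 mm above the plywood, facing -y of the clamp; the arm behind is 36 mm high. The jaws stand 148 to 164 mm apart at the start. The pad is springy, about 10 N per mm
- bed (a point): point on the plywood's top under the middle of the fixed jaw's face, in the clamp's frame at (75, 0, 15) mm; the middle line of the halves runs from here along the clamp's y
- trigger (a joint): trigger angle: 0 let go, 0.36 rad fully squeezed (towards the handle, clamp -y). Springs back. Jaw moves 30 mm per rad once a tooth is caught (4 mm pitch, up to 4 mm idle); it stays on the return. Force at the grip point: 2 to 4 N idle, 9 to 11 N jaw running free, then 0.4 N more per newton of clamping: stop at 15 to 17 N (10 to 18 N on the wood); at 24 N the wood is crushed (35 N)
- trigger_grip (a point): middle of the trigger where it is squeezed, 75 mm from its pivot at clamp (-25, 0, 31) mm. The trigger is a grey bar 12 mm thick (clamp y), 30 mm high (z 16 to 46), 100 mm long from the pivot along the clamp's -x, parallel to the handle when let go. Over the outer faces of handle and trigger: 62 mm at rest, 35 mm fully squeezed
- handle_grip (a point): middle of the fixed black pistol handle opposite the trigger's grip point, 45 mm from it at rest: clamp (-100, -45, 31) mm. The handle is a bar 22 mm thick (clamp y -56 to -34), z 14 to 46, along -x from the housing to x -135
- half_a: half of the board that already lies in the clamp at the fixed jaw, loose on the plywood: wood, 56 mm wide (x), 65 mm long (y), 20 mm thick; outer end (-y) with rounded corners, broken end (+y) straight and square. Origin: centre of its underside
- half_b: the other half, loose on the counter: the same size, outer end (+y) with rounded corners and a small brass eyelet, broken end (-y) straight and square. Origin: centre of its underside; in the clamp its axes are to be parallel to the clamp's. 55 g
- half_a_break (a point): middle of the broken face of the half in the clamp
- half_b_break (a point): middle of the broken face of the loose half
- bowl: steel mixing bowl, 170 mm across, 80 mm high; leave it
- jug: glass mug-shaped measuring jug, 90 mm across, 95 mm high; leave it
- cup: small steel measuring cup, 72 mm across, 40 mm high; leave it
- spatula: wooden-handled spatula, lying; leave it
- spoon: black-handled spoon, lying; leave it
- whisk: steel whisk, lying, 265 mm long, 50 mm high; leave it
- soap: clear soap bottle, 56 mm across, 170 mm high; leave it
- fixed_pad (a point): middle of the fixed jaw's rubber face, clamp (75, 0, 31) mm; 56 mm wide (x), z 16 to 46, facing +y of the clamp; the arm behind it is up to z 50
Things that resemble listed ones, but are neither listed nor needed, are in the scene too. What is shaped like the half_b but green or red is not meant.

How it is judged:
On the way, in this order (a step that is already met when the one before it is completed fails the run):
1. the loose half is laid flat between the half in the clamp and the sliding jaw, broken edge facing broken edge, and let go (x of half_b in the frame of clamp between 0.065 and 0.085 m and y of half_b_break in the frame of clamp above 0.055 m and horizontal distance between half_a_break and half_b_break below 0.045 m and z of half_b in the frame of clamp below 0.018 m and angle between half_b's own z axis and vertical below 0.06 rad and contact force between the fingers and half_b below 0.2 N), for 0.2 s.
2. the trigger is squeezed (value of joint trigger above 0.2 rad).
3. the trigger is let back (value of joint trigger below 0.1 rad).
4. the trigger is squeezed again (value of joint trigger above 0.12 rad).
At the end, for the whole second after the job is handed in: The two halves lie flat in the clamp (tilt below 0.06 rad), broken faces together (middles within 6 mm, directions within 0.06 rad), held between the jaws with more than 6 N at the sliding jaw, at the break and at the fixed jaw; the trigger is let go (below 0.08 rad) and nothing moves (contact force between each of jaw, half_a and half_b above 6 N and contact force between clamp and half_a above 6 N and angle between the y axis of half_a and the y axis of half_b, either way round below 0.06 rad and horizontal distance between half_a_break and half_b_break below 0.006 m and angle between each of half_b, half_a's own z axis and vertical below 0.06 rad and value of joint trigger below 0.08 rad and linear speed of half_b below 0.01 m/s); the robot touches nothing.
It fails at once if the wood is crushed: the sliding jaw presses on it with more than 35 N (contact force between jaw and half_b above 35 N).
It fails at once if the robot pushes the sliding jaw or its bar by hand (more than 3 N) instead of using the trigger (contact force between any of the fingers, the arm and jaw above 3 N).
It fails at once if something of the washing-up is moved by more than 30 mm (distance of any of bowl, jug, cup, spatula, spoon, whisk, soap from where it was at the start of the episode above 0.03 m).
It also fails if it takes over 72 s, if anything falls off the work surface, if the arm or the gripper's body presses on something with over 40 N, if the wrist force passes 120 N, or if a joint passes its speed limit or range.

## Working session

There is one attempt and no reset: what is moved stays moved. The work goes in short steps, Python scripts to look and compute and a tool call to move; the robot and the scene stay as the last step left them, time stands still between calls to the robot, and variables do not carry over. Pictures are saved under pics/ and viewed, about 8 in all and at most 12, crops included, and the job is handed in when it is done.

Besides the shell and the picture viewer there is one more tool, called by a JSON object that holds its "fn" and its "kwargs", one argument or row to a line. drive_tool: Moves the arm, as the interface text tells. Its arguments: {"type":"object","properties":{"series":{"type":"array","items":{"type":"object","properties":{"hand":{"type":"number"},"dx":{"type":"number"},"dy":{"type":"number"},"dz":{"type":"number"},"roll":{"type":"number"}}}},"grip_force":{"type":"number"}},"required":["series"]}

```bash
mkdir -p pics
cat > h.py <<'E'
import numpy as np,cv2
from workcell import robot
from scipy.spatial.transform import Rotation as R
def cal(n,s=None):
    c=robot.get_calibration(n);K=np.array(c["camera_matrix"])
    if n=="wrist":
        s=s or robot.sense();q=s["orientation"];T=np.eye(4);T[:3,:3]=R.from_quat([q[1],q[2],q[3],q[0]]).as_matrix();T[:3,3]=s["position"]
        V=np.linalg.inv(T@np.array(c["T_tool_cam"]))
    else: V=np.array(c["view"])
    return K,V,c
def proj(n,P,s=None):
    K,V,c=cal(n,s);p=np.atleast_2d(P)@V[:3,:3].T+V[:3,3];p=p*[1,-1,-1];p=p@K.T;return p[:,:2]/p[:,2:]
def ray(n,uv,z,s=None):
    K,V,c=cal(n,s);uv=np.atleast_2d(uv).astype(float);d=np.c_[uv,np.ones(len(uv))]@np.linalg.inv(K).T*[1,-1,-1]
    d=d@V[:3,:3];o=-V[:3,:3].T@V[:3,3];return o+d*((z-o[2])/d[:,2])[:,None]
def save(im,f): cv2.imwrite("pics/"+f,im[:,:,::-1])
E
python3 - <<'E'
from h import *
s=robot.sense();print(s["clock"],s["position"],s["orientation"],s["force"],s["width"])
print(robot.get_calibration("wrist"))
for n in("scene","side","wrist"):
    im=robot.camera(n);save(im,n+"0.png")
    if n!="wrist":print(n,cal(n)[2].keys(), -cal(n)[1][:3,:3].T@cal(n)[1][:3,3])
    for l in("half_b","half_a","clamp","jaw","trigger_grip","handle_grip","bed","jaw_face","fixed_pad","half_b_break","half_a_break"):
        try:
            r=robot.search_frame(l,n);print(n,l,[(np.round(x["uv"]).tolist(),round(x["confidence"],2)) for x in r[:4]])
        except Exception as e: print(l,e)
E
```

```text
0.0 [0.15555273 0.63060451 0.25523976] [-5.95488533e-05  1.20564715e-01  9.92705019e-01 -9.44041659e-04] [ 0.02730619  0.2091854  -0.5493051 ] 0.08527253683040849
{'camera_matrix': array([[284.24126672,   0.        , 319.65843628],
       [  0.        , 284.24126672, 201.45494515],
       [  0.        ,   0.        ,   1.        ]]), 'T_tool_cam': array([[-7.68883157e-05,  9.62432606e-01,  2.71520668e-01,
         6.89145738e-02],
       [ 9.99999934e-01,  1.70604457e-04, -3.21548199e-04,
         6.47571818e-04],
       [-3.55791108e-04,  2.71520625e-01, -9.62432555e-01,
        -1.15888161e-01],
       [ 0.00000000e+00,  0.00000000e+00,  0.00000000e+00,
         1.00000000e+00]])}
scene dict_keys(['camera_matrix', 'view']) [ 1.07003292 -0.22781636  0.96655143]
scene half_b [([361.0, 154.0], 0.88), ([378.0, 185.0], 0.85), ([293.0, 258.0], 0.75), ([328.0, 164.0], 0.73)]
scene half_a [([361.0, 154.0], 0.88), ([378.0, 185.0], 0.85), ([293.0, 258.0], 0.75), ([328.0, 164.0], 0.73)]
scene clamp [([300.0, 239.0], 0.98)]
scene jaw [([336.0, 228.0], 0.72), ([260.0, 216.0], 0.71), ([375.0, 29
[... 758 characters left out ...]
ide jaw [([337.0, 191.0], 0.66), ([285.0, 355.0], 0.59), ([317.0, 249.0], 0.5)]
side trigger_grip [([319.0, 251.0], 0.87), ([349.0, 236.0], 0.7)]
side handle_grip [([347.0, 236.0], 0.7)]
side bed [([347.0, 235.0], 0.87)]
side jaw_face [([340.0, 192.0], 0.97), ([286.0, 167.0], 0.35)]
side fixed_pad [([349.0, 238.0], 0.76)]
side half_b_break [([284.0, 165.0], 0.82), ([254.0, 203.0], 0.72), ([248.0, 177.0], 0.67), ([374.0, 178.0], 0.32)]
side half_a_break [([370.0, 221.0], 0.96)]
wrist half_b []
wrist half_a []
wrist clamp []
wrist jaw []
wrist trigger_grip []
wrist handle_grip [([246.0, 278.0], 0.43)]
wrist bed []
wrist jaw_face []
wrist fixed_pad []
wrist half_b_break []
wrist half_a_break []
```

View pics/scene0.png

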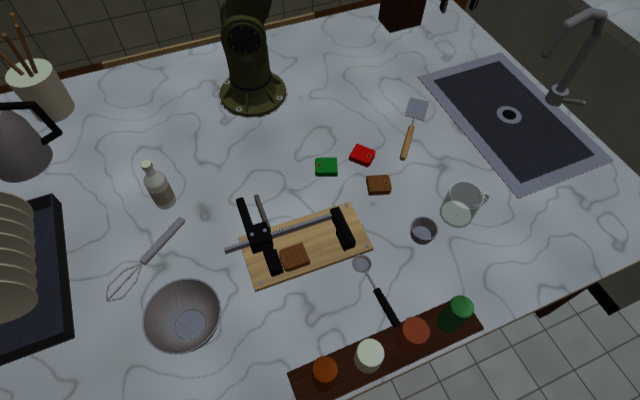

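View pics/side0.png

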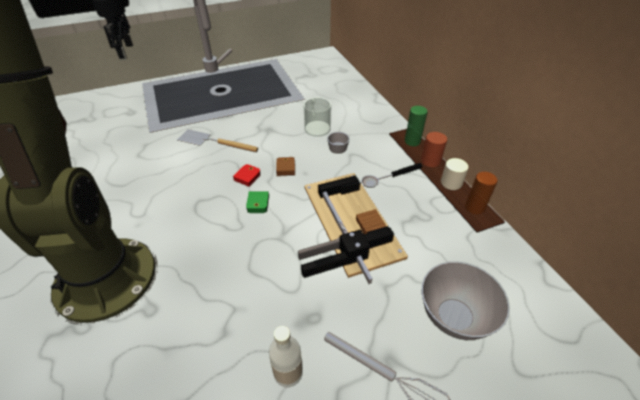

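Run:
```python
from h import *
a=cv2.imread("pics/scene0.png")[150:300,220:410];cv2.imwrite("pics/c1.png",cv2.resize(a,None,fx=4,fy=4,interpolation=cv2.INTER_CUBIC))
print(ray("scene",[[378,185],[293,258]],.02),ray("side",[285,165],.02), ray("side",[370,221],.035))
```

```text
[[ 0.51569294  0.20545753  0.02      ]
 [ 0.63446643 -0.09846752  0.02      ]] [[0.50903329 0.20486182 0.02      ]] [[ 0.63427657 -0.09884512  0.035     ]]
```

View pics/c1.png

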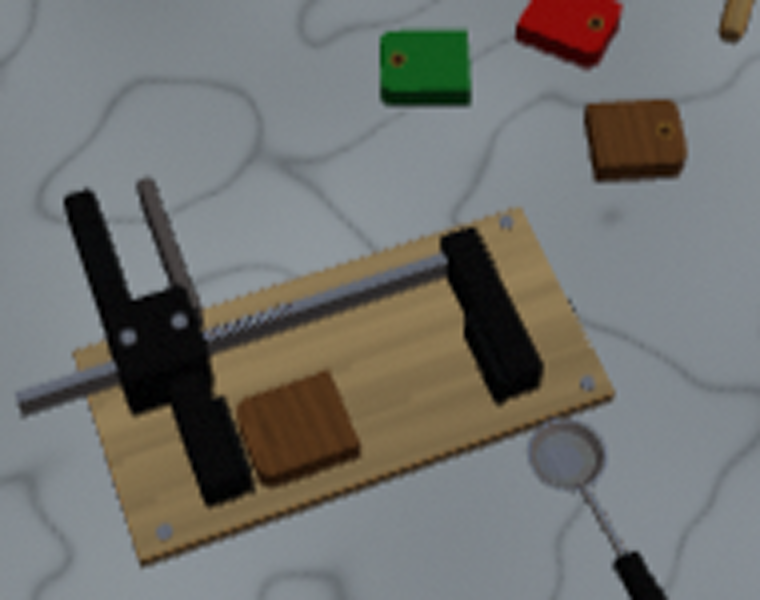

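Run:
```python
from h import *
from scipy.optimize import least_squares
uv=np.array([[73,352],[520,208],[614,394],[142,560]])/4+[220,150]
m=np.array([[-35,-80],[-35,240],[120,240],[120,-80]])/1e3
W=ray("scene",uv-.375,.015)[:,:2]
f=lambda p:((np.c_[m[:,0]*np.cos(p[2])-m[:,1]*np.sin(p[2]),m[:,0]*np.sin(p[2])+m[:,1]*np.cos(p[2])]+p[:2])-W).ravel()
r=least_squares(f,[.6,-.1,0]);print(r.x,np.round(r.fun*1e3,1))
hb=np.array([[586,105],[678,100],[686,163],[595,167]])/4+[220,150]
H=ray("scene",hb-.375,.02);print(H.round(4),H.mean(0));print(ray("scene",np.array([[665,131]])/4+[220,150],.02))
T=lambda x,y:[x*np.cos(r.x[2])-y*np.sin(r.x[2])+r.x[0],x*np.sin(r.x[2])+y*np.cos(r.x[2])+r.x[1]]
for n,p in dict(bed=(.075,0),trig=(-.1,0),handle=(-.1,-.045),jaw=(.075,.156),ha=(.075,.033)).items():print(n,np.round(T(*p),4))
print(robot.sense()["clock"])
```

```text
[ 0.55889986 -0.13114476 -0.03316531] [-0.9 -0.7 -1.   1.3  0.9  1.9  1.1 -2.5]
[[0.4739 0.1889 0.02  ]
 [0.4953 0.2523 0.02  ]
 [0.5464 0.2309 0.02  ]
 [0.5248 0.1702 0.02  ]] [0.51011107 0.21059307 0.02      ]
[[0.51772627 0.23085106 0.02      ]]
bed [ 0.6339 -0.1336]
trig [ 0.459  -0.1278]
handle [ 0.4575 -0.1728]
jaw [0.639  0.0223]
ha [ 0.635  -0.1006]
1.8
```

The loose half is the brown block at scene (378,185): it is wood-coloured and has an eyelet. The green one at (327,166) and the red one at (361,155) are decoys. The other brown block, at (293,258), is half_a. The crop confirms this, and the plywood fit residual is under 2.5 mm. Next I move over it.

{"fn": "drive_tool", "kwargs": {
  "series": [
    {"dx":0.025,"dy":-0.03,"roll":-0.119,"hand":0},
    {"dx":0.025,"dy":-0.03,"roll":-0.119},
    {"dx":0.025,"dy":-0.03,"roll":-0.119},
    {"dx":0.025,"dy":-0.03,"roll":-0.119},
    {"dx":0.025,"dy":-0.03,"roll":-0.119},
    {"dx":0.025,"dy":-0.03,"roll":-0.119},
    {"dx":0.025,"dy":-0.03,"roll":-0.119},
    {"dx":0.025,"dy":-0.03,"roll":-0.119}
  ]
}}

```text
schema error: expected keys hand, dx, dy, dz, roll
```

{"fn": "drive_tool", "kwargs": {
  "series": [
    {"dx":0.025,"dy":-0.03,"roll":-0.119},
    {"dx":0.025,"dy":-0.03,"roll":-0.119},
    {"dx":0.025,"dy":-0.03,"roll":-0.119},
    {"dx":0.025,"dy":-0.03,"roll":-0.119},
    {"dx":0.025,"dy":-0.03,"roll":-0.119},
    {"dx":0.025,"dy":-0.03,"roll":-0.119,"dz":-0.03},
    {"dz":-0.03},
    {}
  ]
}}

```text
schema error: expected keys hand, dx, dy, dz, roll
```

```bash
cat > look.py <<'E'
from h import *
import sys
s=robot.sense();im=robot.camera("wrist");save(im,sys.argv[1])
print(s["clock"],s["position"].round(4),s["orientation"].round(4),s["joints"].round(2),s["force"].round(2))
q=s["orientation"];M=R.from_quat([q[1],q[2],q[3],q[0]]).as_matrix();print("tooly yaw",np.arctan2(M[1,1],M[0,1]),"z",M[:,2].round(4))
for r in robot.trace("half_b","wrist")[:4]:
    g=r["region"].astype(np.uint8);c=max(cv2.findContours(g,0,1)[0],key=cv2.contourArea)
    z=float(sys.argv[2]);P=ray("wrist",c[:,0,:],z,s)[:,:2]
    b=cv2.minAreaRect((P*1e3).astype(np.float32));print(r["uv"],round(r["confidence"],2),im[int(r["uv"][1]),int(r["uv"][0])],b)
E
python3 look.py w1.png 0.02
```

```text
1.8 [0.1557 0.6311 0.2564] [0.     0.1206 0.9927 0.    ] [-1.31  0.32 -0.07  1.45  0.02  1.37 -0.06] [0.91 0.45 0.58]
tooly yaw 1.3289524624143974 z [ 0.e+00  1.e-04 -1.e+00]
```

{"fn": "drive_tool", "kwargs": {
  "series": [
    {"dx":0.025,"dy":-0.03,"dz":0,"roll":-0.119,"hand":0},
    {"dx":0.025,"dy":-0.03,"dz":0,"roll":-0.119,"hand":0},
    {"dx":0.025,"dy":-0.03,"dz":0,"roll":-0.119,"hand":0},
    {"dx":0.025,"dy":-0.03,"dz":0,"roll":-0.119,"hand":0},
    {"dx":0.025,"dy":-0.03,"dz":0,"roll":-0.119,"hand":0},
    {"dx":0.025,"dy":-0.03,"dz":0,"roll":-0.119,"hand":0},
    {"dx":0.025,"dy":-0.03,"dz":0,"roll":-0.119,"hand":0},
    {"dx":0.025,"dy":-0.03,"dz":0,"roll":-0.119,"hand":0}
  ]
}}

```text
clock: 2.57
position: [0.3566, 0.3895, 0.2567]
orientation: [-0.0, 0.564, 0.825, 0.0]
force: [0.5, 0.2, -0.0]
width: 0.0853
```

{"fn": "drive_tool", "kwargs": {
  "series": [
    {"dx":0.025,"dy":-0.03,"dz":0,"roll":-0.119,"hand":0},
    {"dx":0.025,"dy":-0.03,"dz":0,"roll":-0.119,"hand":0},
    {"dx":0.025,"dy":-0.03,"dz":0,"roll":-0.119,"hand":0},
    {"dx":0.025,"dy":-0.03,"dz":0,"roll":-0.119,"hand":0},
    {"dx":0.025,"dy":-0.03,"dz":0,"roll":-0.119,"hand":0},
    {"dx":0.025,"dy":-0.03,"dz":-0.03,"roll":-0.119,"hand":0},
    {"dx":0,"dy":0,"dz":-0.03,"roll":0,"hand":0},
    {"dx":0,"dy":0,"dz":0,"roll":0,"hand":0}
  ]
}}

```text
clock: 3.23
position: [0.5002, 0.2119, 0.1961]
orientation: [-0.0, 0.817, 0.576, -0.004]
force: [-1.5, 0.6, -0.5]
width: 0.0857
```

```bash
python3 look.py w1.png 0.02
```

```text
3.2333 [0.5002 0.2119 0.1961] [-0.      0.8172  0.5764 -0.0043] [-0.83  0.14  0.42  1.81 -0.06  1.22 -0.74] [-1.55  0.58 -0.47]
tooly yaw -0.3421886317522849 z [-0.007  -0.0049 -1.    ]
[267.4, 296.7] 0.96 [14 87 26] ((396.3773193359375, 105.22756958007812), (79.244873046875, 58.520748138427734), 68.13219451904297)
[228.8, 210.9] 0.79 [135   8   6] ((397.4048767089844, 219.90431213378906), (72.11505126953125, 56.674072265625), 39.70613098144531)
[492.1, 379.4] 0.77 [75 44 21] ((624.6715698242188, -107.62709045410156), (39.858585357666016, 90.9212646484375), 13.452940940856934)
[333.7, 183.6] 0.57 [77 46 22] ((510.3307189941406, 213.3168487548828), (67.59439849853516, 56.35556411743164), 71.12654113769531)
```

View pics/w1.png

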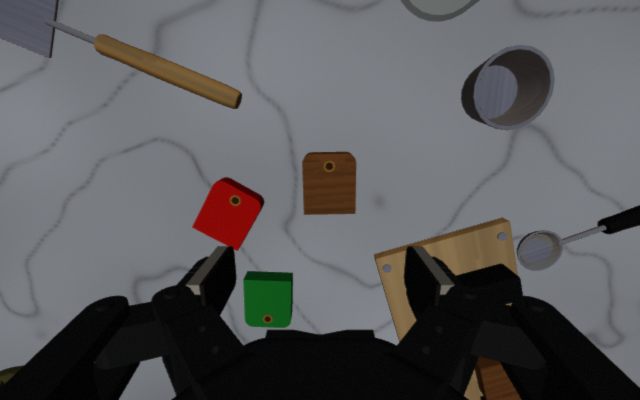

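{"fn": "drive_tool", "kwargs": {
  "series": [
    {"dx":0.005,"dy":0.001,"dz":-0.03,"roll":0.008,"hand":0},
    {"dx":0,"dy":0,"dz":-0.03,"roll":0,"hand":0},
    {"dx":0,"dy":0,"dz":-0.03,"roll":0,"hand":0},
    {"dx":0,"dy":0,"dz":0,"roll":0,"hand":0},
    {"dx":0,"dy":0,"dz":0,"roll":0,"hand":0}
  ]
}}

```text
clock: 3.75
position: [0.5062, 0.2182, 0.1116]
orientation: [-0.0, 0.813, 0.583, -0.0]
force: [0.0, -0.5, -0.5]
width: 0.0854
```

```bash
python3 look.py w2.png 0.02
```

```text
3.75 [0.5062 0.2182 0.1116] [-2.000e-04  8.126e-01  5.829e-01 -4.000e-04] [-0.82  0.24  0.41  1.88 -0.11  1.04 -0.69] [ 0.02 -0.53 -0.51]
tooly yaw -0.32624873047526826 z [-9.e-04 -2.e-04 -1.e+00]
[327.1, 214.0] 0.91 [82 48 23] ((510.2210388183594, 214.6595458984375), (68.14366149902344, 55.45063400268555), 71.72781372070312)
[249.7, 328.3] 0.85 [ 6 42 11] ((414.8144226074219, 133.70260620117188), (20.068784713745117, 41.416412353515625), 66.53652954101562)
[184.1, 240.5] 0.82 [133   9   5] ((398.9800720214844, 221.41616821289062), (74.44371795654297, 55.90578079223633), 39.5845832824707)
```

{"fn": "drive_tool", "kwargs": {
  "series": [
    {"dx":0.004,"dy":-0.004,"dz":-0.02,"roll":0,"hand":0},
    {"dx":0,"dy":0,"dz":-0.025,"roll":0,"hand":0},
    {"dx":0,"dy":0,"dz":-0.02,"roll":0,"hand":0},
    {"dx":0,"dy":0,"dz":-0.01,"roll":0,"hand":0},
    {"dx":0,"dy":0,"dz":-0.006,"roll":0,"hand":0},
    {"dx":0,"dy":0,"dz":0,"roll":0,"hand":0}
  ]
}}

```text
clock: 4.35
position: [0.5112, 0.2132, 0.0305]
orientation: [0.0, 0.813, 0.582, 0.0]
force: [0.4, 0.5, -0.0]
width: 0.0852
```

{"fn": "drive_tool", "kwargs": {
  "series": [
    {"dx":0,"dy":0,"dz":0,"roll":0,"hand":0.3},
    {"dx":0,"dy":0,"dz":0,"roll":0,"hand":0.45},
    {"dx":0,"dy":0,"dz":0,"roll":0,"hand":0.6},
    {"dx":0,"dy":0,"dz":0,"roll":0,"hand":0.6},
    {"dx":0,"dy":0,"dz":0,"roll":0,"hand":0.6},
    {"dx":0,"dy":0,"dz":0,"roll":0,"hand":0.6}
  ],
  "grip_force": 30
}}

```text
clock: 4.85
position: [0.5119, 0.2133, 0.0316]
orientation: [0.0, 0.813, 0.582, 0.001]
force: [-1.2, 0.4, 5.7]
width: 0.0552
```

{"fn": "drive_tool", "kwargs": {
  "series": [
    {"dx":0,"dy":0,"dz":0.03,"roll":0,"hand":0.6},
    {"dx":0,"dy":0,"dz":0.035,"roll":0,"hand":0.6},
    {"dx":0,"dy":0,"dz":0.035,"roll":0,"hand":0.6},
    {"dx":0.015,"dy":-0.03,"dz":0.02,"roll":0.05,"hand":0.6},
    {"dx":0.015,"dy":-0.03,"dz":0,"roll":0.05,"hand":0.6},
    {"dx":0.015,"dy":-0.03,"dz":0,"roll":0.05,"hand":0.6},
    {"dx":0.015,"dy":-0.03,"dz":0,"roll":0.05,"hand":0.6},
    {"dx":0.015,"dy":-0.03,"dz":0,"roll":0.05,"hand":0.6}
  ]
}}

```text
clock: 5.52
position: [0.5864, 0.0614, 0.1506]
orientation: [0.0, 0.733, 0.68, 0.001]
force: [0.1, 0.3, -0.7]
width: 0.0552
```

{"fn": "drive_tool", "kwargs": {
  "series": [
    {"dx":0.015,"dy":-0.03,"dz":0,"roll":0.04,"hand":0.6},
    {"dx":0.015,"dy":-0.03,"dz":0,"roll":0,"hand":0.6},
    {"dx":0.015,"dy":-0.03,"dz":0,"roll":0,"hand":0.6},
    {"dx":0,"dy":0,"dz":0,"roll":0,"hand":0.6},
    {"dx":0,"dy":0,"dz":0,"roll":0,"hand":0.6}
  ]
}}

```text
clock: 5.93
position: [0.6311, -0.0307, 0.1501]
orientation: [0.001, 0.723, 0.691, -0.0]
force: [-0.1, 0.8, -0.9]
width: 0.055
```

Run:
```python
from h import *
s=robot.sense();q=s["orientation"];M=R.from_quat([q[1],q[2],q[3],q[0]]).as_matrix()
print(s["clock"],s["position"].round(4),"yaw",np.arctan2(M[1,1],M[0,1]),M[:,2].round(4),s["force"].round(2),s["width"])
p=np.array([.5589,-.1311,-.0332]);c,sn=np.cos(p[2]),np.sin(p[2])
uv=np.array([[330,372],[360,449],[270,475],[238,403]])/4+[220,150]-.375
W=ray("scene",uv,.035)[:,:2];print("half_a corners clamp",((W-p[:2])@np.array([[c,-sn],[sn,c]])*1e3).round(1))
save(robot.camera("wrist"),"w3.png")
for n in("scene","side"):
    im=robot.camera(n);save(im,n+"1.png")
    for r in robot.trace("half_b",n)[:5]:
        g=r["region"].astype(np.uint8);cc=max(cv2.findContours(g,0,1)[0],key=cv2.contourArea)
        P=ray(n,cc[:,0,:],.035)[:,:2];P=(P-p[:2])@np.array([[c,-sn],[sn,c]])*1e3
        print(n,r["uv"],im[int(r["uv"][1]),int(r["uv"][0])],P.min(0).round(1),P.max(0).round(1))
```

```text
5.9333 [ 0.6311 -0.0307  0.1501] yaw -0.04412281661847988 [ 4.0e-04 -1.6e-03 -1.0e+00] [-0.05  0.77 -0.9 ] 0.0550245173139371
half_a corners clamp [[ 49.2  69.1]
 [105.9  68.2]
 [102.6  10.7]
 [ 49.2   7.7]]
scene [335.8, 235.6] [149 129  89] [-17.6 156.9] [108.  198.9]
scene [311.8, 231.8] [92 58 30] [-18.8  85.7] [ 55.6 125.5]
scene [361.4, 155.1] [146  12  11] [-201.2  291. ] [-117.3  370. ]
scene [288.0, 244.3] [148 127  89] [-140.6 -119.9] [133. 234.]
side [360.5, 175.6] [142  92  54] [ 82.1 151.5] [157.8 247.3]
side [253.9, 200.6] [ 65 163  75] [-210.4  154.6] [-138.9  248. ]
side [247.4, 174.5] [220  46  43] [-218.2  265.5] [-139.7  361.6]
side [368.4, 224.0] [140  93  53] [42.   2.7] [106.5  68.5]
```

View pics/w3.png

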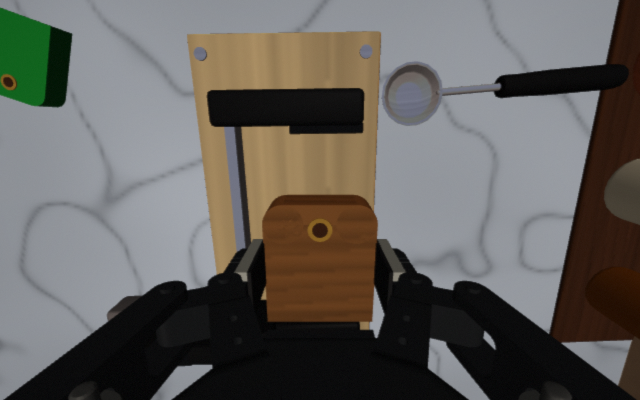

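Run:
```python
from h import *
s=robot.sense();p=np.array([.5589,-.1311,-.0332]);c,sn=np.cos(p[2]),np.sin(p[2])
C=lambda W:((W[:,:2]-p[:2])@np.array([[c,-sn],[sn,c]])*1e3).round(1)
print("ply (-35,240),(120,240)",C(ray("wrist",[[189,35],[381,32]],.015,s)))
print("pad face",C(ray("wrist",[[290,133],[364,133]],.047,s)))
print("half",C(ray("wrist",[[268,321],[372,321],[377,240],[263,240],[320,196]],.139,s)),"tcp",C(s["position"][None]))
im=cv2.imread("pics/scene1.png");g=im[185:305,230:390];cv2.imwrite("pics/c2.png",cv2.resize(g,None,fx=4,fy=4))
```

```text
ply (-35,240),(120,240) [[-34.3 243.5]
 [116.7 245.1]]
pad face [[ 46.  169.3]
 [101.4 169.2]]
half [[ 40.7  76.7]
 [ 95.3  76.4]
 [ 95.6 122.4]
 [ 40.7 122.6]
 [ 68.2 144.4]] tcp [[ 68.1 108.1]]
```

{"fn": "drive_tool", "kwargs": {
  "series": [
    {"dx":0.006,"dy":0,"dz":-0.02,"roll":0.012,"hand":0.6},
    {"dx":0,"dy":0,"dz":-0.03,"roll":0,"hand":0.6},
    {"dx":0,"dy":0,"dz":-0.03,"roll":0,"hand":0.6},
    {"dx":0,"dy":0,"dz":-0.015,"roll":0,"hand":0.6},
    {"dx":0,"dy":0,"dz":-0.004,"roll":0,"hand":0.6},
    {"dx":0,"dy":0,"dz":0,"roll":0,"hand":0.6}
  ]
}}

```text
clock: 6.68
position: [0.6358, -0.0261, 0.0498]
orientation: [-0.001, 0.716, 0.698, -0.001]
force: [0.0, 0.9, -0.2]
width: 0.0551
```

Run:
```python
from h import *
s=robot.sense();print(s["position"].round(4),s["force"].round(2))
im=robot.camera("scene");cv2.imwrite("pics/c3.png",cv2.resize(im[185:305,230:390,::-1],None,fx=4,fy=4));
```

```text
[ 0.6358 -0.0261  0.0498] [ 0.04  0.93 -0.21]
```

View pics/c3.png

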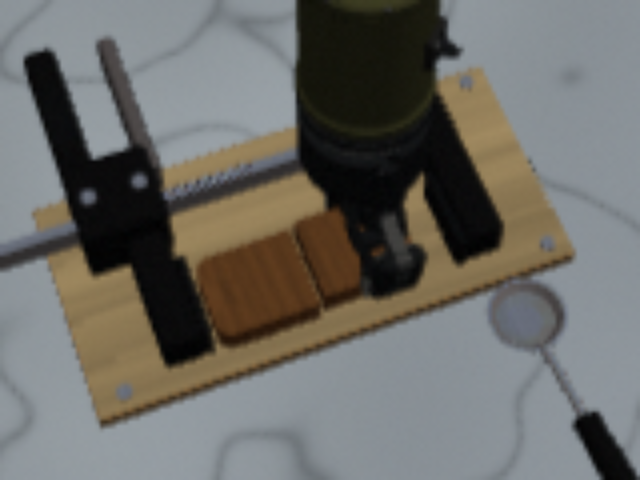

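The crop shows half_b just beyond half_a and in line with it. The gap is a few mm at (305,255), and the jaw is clear. Now I lower it.

{"fn": "drive_tool", "kwargs": {
  "series": [
    {"dx":0,"dy":0,"dz":-0.0015,"roll":0,"hand":0.6},
    {"dx":0,"dy":0,"dz":-0.0015,"roll":0,"hand":0.6},
    {"dx":0,"dy":0,"dz":0,"roll":0,"hand":0.6}
  ]
}}

```text
clock: 6.98
position: [0.6376, -0.0271, 0.0491]
orientation: [0.001, 0.717, 0.698, 0.001]
force: [-0.7, -0.6, -0.7]
width: 0.0551
```

{"fn": "drive_tool", "kwargs": {
  "series": [
    {"dx":0,"dy":0,"dz":-0.001,"roll":0,"hand":0.6},
    {"dx":0,"dy":0,"dz":0,"roll":0,"hand":0.6}
  ]
}}

```text
clock: 7.15
position: [0.637, -0.0273, 0.0474]
orientation: [0.0, 0.717, 0.697, 0.0]
force: [0.0, -0.3, -0.6]
width: 0.0552
```

{"fn": "drive_tool", "kwargs": {
  "series": [
    {"dx":0,"dy":0,"dz":-0.001,"roll":0,"hand":0.6},
    {"dx":0,"dy":0,"dz":0,"roll":0,"hand":0.6}
  ]
}}

```text
clock: 7.32
position: [0.6371, -0.0273, 0.0467]
orientation: [0.0, 0.717, 0.697, 0.0]
force: [-1.7, -0.1, 3.7]
width: 0.0548
```

{"fn": "drive_tool", "kwargs": {
  "series": [
    {"dx":0,"dy":0,"dz":-0.001,"roll":0,"hand":0.6},
    {"dx":0,"dy":0,"dz":0,"roll":0,"hand":0.6}
  ]
}}

```text
clock: 7.48
position: [0.6371, -0.0273, 0.0467]
orientation: [-0.0, 0.717, 0.697, 0.0]
force: [-4.3, -0.4, 9.3]
width: 0.0548
```

{"fn": "drive_tool", "kwargs": {
  "series": [
    {"dx":0,"dy":0,"dz":0.001,"roll":0,"hand":0.4},
    {"dx":0,"dy":0,"dz":0.0,"roll":0,"hand":0.15},
    {"dx":0,"dy":0,"dz":0,"roll":0,"hand":0.1},
    {"dx":0,"dy":0,"dz":0,"roll":0,"hand":0.1},
    {"dx":0,"dy":0,"dz":0.01,"roll":0,"hand":0.1},
    {"dx":0,"dy":0,"dz":0.03,"roll":0,"hand":0.1},
    {"dx":0,"dy":0,"dz":0.035,"roll":0,"hand":0.1},
    {"dx":0,"dy":0,"dz":0.03,"roll":0,"hand":0.1}
  ]
}}

```text
clock: 8.15
position: [0.6368, -0.0276, 0.153]
orientation: [0.0, 0.717, 0.697, -0.0]
force: [-0.0, -0.7, -0.3]
width: 0.0767
```

Run:
```python
from h import *
s=robot.sense();print(s["clock"],s["position"].round(4),s["force"].round(2),s["width"])
print(s["joints"].round(2))
```

```text
8.15 [ 0.6368 -0.0276  0.153 ] [-0.03 -0.71 -0.28] 0.0767404687939257
[-0.41  0.39  0.52  1.63 -0.21  1.18  0.13]
```

{"fn": "drive_tool", "kwargs": {
  "series": [
    {"dx":-0.03,"dy":-0.009,"dz":0,"roll":0,"hand":1},
    {"dx":-0.03,"dy":-0.009,"dz":0,"roll":0,"hand":1},
    {"dx":-0.03,"dy":-0.009,"dz":0,"roll":0,"hand":1},
    {"dx":-0.03,"dy":-0.009,"dz":0,"roll":0,"hand":1},
    {"dx":-0.03,"dy":-0.009,"dz":0,"roll":0,"hand":1},
    {"dx":-0.028,"dy":-0.009,"dz":0,"roll":0,"hand":1},
    {"dx":0,"dy":0,"dz":0,"roll":0,"hand":1},
    {"dx":0,"dy":0,"dz":0,"roll":0,"hand":1}
  ]
}}

```text
clock: 8.82
position: [0.4581, -0.0817, 0.1517]
orientation: [-0.0, 0.717, 0.697, 0.001]
force: [0.4, 1.1, 0.7]
width: 0.0002
```

Run:
```python
from h import *
s=robot.sense();print(s["clock"],s["position"].round(4),s["force"].round(2),s["width"],s["joints"].round(2))
for n in("side",):
    im=robot.camera(n);cv2.imwrite("pics/c4.png",cv2.resize(im[150:290,260:440,::-1],None,fx=4,fy=4,interpolation=cv2.INTER_CUBIC))
```

```text
8.8167 [ 0.4581 -0.0817  0.1517] [0.41 1.07 0.7 ] 0.0001530032313527752 [-0.45 -0.01  0.57  2.04  0.    1.1   0.09]
```

View pics/c4.png

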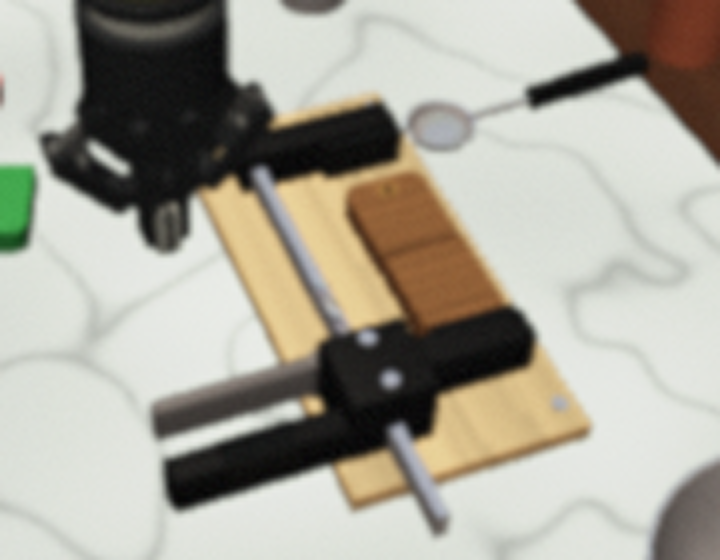

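The halves lie together and in line on the bed, and the gripper is closed over the free side of the trigger. I descend beside the trigger.

{"fn": "drive_tool", "kwargs": {
  "series": [
    {"dx":0,"dy":0,"dz":-0.03,"roll":0,"hand":1},
    {"dx":0,"dy":0,"dz":-0.03,"roll":0,"hand":1},
    {"dx":0,"dy":0,"dz":-0.03,"roll":0,"hand":1},
    {"dx":0,"dy":0,"dz":-0.013,"roll":0,"hand":1},
    {"dx":0,"dy":0,"dz":0,"roll":0,"hand":1},
    {"dx":0,"dy":0,"dz":0,"roll":0,"hand":1}
  ]
}}

```text
clock: 9.37
position: [0.4595, -0.0812, 0.0477]
orientation: [0.0, 0.716, 0.698, -0.001]
force: [0.5, 0.3, 0.4]
width: 0.0001
```

{"fn": "drive_tool", "kwargs": {
  "series": [
    {"dx":0,"dy":-0.01,"dz":0,"roll":0,"hand":1},
    {"dx":0,"dy":-0.008,"dz":0,"roll":0,"hand":1},
    {"dx":0,"dy":0,"dz":0,"roll":0,"hand":1},
    {"dx":0,"dy":0,"dz":0,"roll":0,"hand":1}
  ]
}}

```text
clock: 9.7
position: [0.4599, -0.0998, 0.049]
orientation: [0.001, 0.717, 0.697, 0.001]
force: [-1.1, 0.4, 0.4]
width: 0.0001
```

{"fn": "drive_tool", "kwargs": {
  "series": [
    {"dx":0,"dy":-0.004,"dz":0,"roll":0,"hand":1},
    {"dx":0,"dy":-0.004,"dz":0,"roll":0,"hand":1},
    {"dx":0,"dy":-0.003,"dz":0,"roll":0,"hand":1},
    {"dx":0,"dy":0,"dz":0,"roll":0,"hand":1}
  ]
}}

```text
clock: 10.03
position: [0.4589, -0.111, 0.0481]
orientation: [0.0, 0.717, 0.697, 0.0]
force: [-0.0, -0.1, 0.3]
width: 0.0001
```

{"fn": "drive_tool", "kwargs": {
  "series": [
    {"dx":0,"dy":-0.003,"dz":0,"roll":0,"hand":1},
    {"dx":0,"dy":-0.003,"dz":0,"roll":0,"hand":1},
    {"dx":0,"dy":0,"dz":0,"roll":0,"hand":1}
  ]
}}

```text
clock: 10.28
position: [0.4586, -0.116, 0.0479]
orientation: [-0.0, 0.717, 0.698, -0.0]
force: [-1.5, 2.1, 2.3]
width: -0.0001
```

{"fn": "drive_tool", "kwargs": {
  "series": [
    {"dx":0,"dy":-0.003,"dz":0,"roll":0,"hand":1},
    {"dx":0,"dy":-0.003,"dz":0,"roll":0,"hand":1},
    {"dx":0,"dy":0,"dz":0,"roll":0,"hand":1}
  ]
}}

```text
clock: 10.53
position: [0.4585, -0.1217, 0.0479]
orientation: [-0.001, 0.717, 0.697, 0.0]
force: [-2.6, 4.8, 1.7]
width: 0.0001
```

{"fn": "drive_tool", "kwargs": {
  "series": [
    {"dx":0,"dy":-0.003,"dz":0,"roll":0,"hand":1},
    {"dx":0,"dy":-0.003,"dz":0,"roll":0,"hand":1},
    {"dx":0,"dy":0,"dz":0,"roll":0,"hand":1}
  ]
}}

```text
clock: 10.78
position: [0.4587, -0.1257, 0.0478]
orientation: [-0.002, 0.716, 0.698, 0.001]
force: [-1.6, 10.8, 3.2]
width: 0.0
```

{"fn": "drive_tool", "kwargs": {
  "series": [
    {"dx":0,"dy":-0.003,"dz":0,"roll":0,"hand":1},
    {"dx":0,"dy":-0.003,"dz":0,"roll":0,"hand":1},
    {"dx":0,"dy":0,"dz":0,"roll":0,"hand":1}
  ]
}}

```text
clock: 11.03
position: [0.4593, -0.1312, 0.0479]
orientation: [-0.002, 0.716, 0.698, 0.002]
force: [0.1, 10.4, 0.8]
width: -0.0003
```

{"fn": "drive_tool", "kwargs": {
  "series": [
    {"dx":0,"dy":-0.003,"dz":0,"roll":0,"hand":1},
    {"dx":0,"dy":-0.001,"dz":0,"roll":0,"hand":1},
    {"dx":0,"dy":0,"dz":0,"roll":0,"hand":1}
  ]
}}

```text
clock: 11.28
position: [0.4598, -0.1346, 0.0479]
orientation: [-0.001, 0.716, 0.698, 0.002]
force: [2.2, 12.4, 0.6]
width: 0.0
```

{"fn": "drive_tool", "kwargs": {
  "series": [
    {"dx":0,"dy":-0.003,"dz":0,"roll":0,"hand":1},
    {"dx":0,"dy":0,"dz":0,"roll":0,"hand":1}
  ]
}}

```text
clock: 11.45
position: [0.4602, -0.1367, 0.048]
orientation: [-0.002, 0.716, 0.698, 0.003]
force: [2.4, 14.0, 1.3]
width: -0.0002
```

{"fn": "drive_tool", "kwargs": {
  "series": [
    {"dx":0,"dy":0.01,"dz":0,"roll":0,"hand":1},
    {"dx":0,"dy":0.012,"dz":0,"roll":0,"hand":1},
    {"dx":0,"dy":0.012,"dz":0,"roll":0,"hand":1},
    {"dx":0,"dy":0,"dz":0,"roll":0,"hand":1},
    {"dx":0,"dy":0,"dz":0,"roll":0,"hand":1}
  ]
}}

```text
clock: 11.87
position: [0.4591, -0.108, 0.048]
orientation: [0.001, 0.716, 0.698, -0.0]
force: [0.3, -1.2, -0.4]
width: 0.0003
```

Run:
```python
from h import *
im=robot.camera("side");cv2.imwrite("pics/c5.png",cv2.resize(im[150:290,260:440,::-1],None,fx=4,fy=4,interpolation=cv2.INTER_CUBIC))
```

```text
(no output)
```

View pics/c5.png

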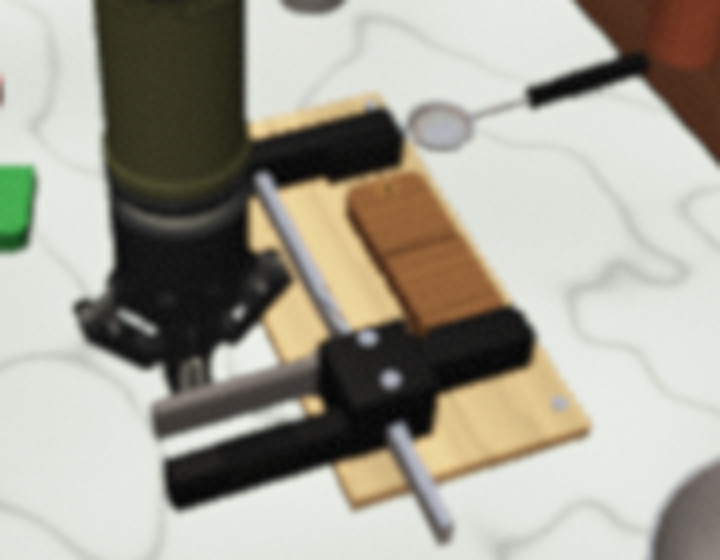

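{"fn": "drive_tool", "kwargs": {
  "series": [
    {"dx":0,"dy":-0.005,"dz":0,"roll":0,"hand":1},
    {"dx":0,"dy":-0.005,"dz":0,"roll":0,"hand":1},
    {"dx":0,"dy":-0.005,"dz":0,"roll":0,"hand":1},
    {"dx":0,"dy":-0.005,"dz":0,"roll":0,"hand":1},
    {"dx":0,"dy":0,"dz":0,"roll":0,"hand":1}
  ]
}}

```text
clock: 12.33
position: [0.4587, -0.1255, 0.0479]
orientation: [-0.002, 0.717, 0.697, 0.001]
force: [-0.4, 9.5, 2.0]
width: -0.0005
```

{"fn": "drive_tool", "kwargs": {
  "series": [
    {"dx":0,"dy":-0.004,"dz":0,"roll":0,"hand":1},
    {"dx":0,"dy":-0.003,"dz":0,"roll":0,"hand":1},
    {"dx":0,"dy":0,"dz":0,"roll":0,"hand":1}
  ]
}}

```text
clock: 12.58
position: [0.4594, -0.1316, 0.048]
orientation: [-0.002, 0.716, 0.698, 0.002]
force: [1.5, 11.5, 0.6]
width: 0.0001
```

{"fn": "drive_tool", "kwargs": {
  "series": [
    {"dx":0,"dy":-0.004,"dz":0,"roll":0,"hand":1},
    {"dx":0,"dy":-0.003,"dz":0,"roll":0,"hand":1},
    {"dx":0,"dy":0,"dz":0,"roll":0,"hand":1}
  ]
}}

```text
clock: 12.83
position: [0.4603, -0.1367, 0.048]
orientation: [-0.002, 0.716, 0.698, 0.003]
force: [3.3, 15.2, 0.1]
width: -0.0
```

{"fn": "drive_tool", "kwargs": {
  "series": [
    {"dx":0,"dy":0.01,"dz":0,"roll":0,"hand":1},
    {"dx":0,"dy":0.012,"dz":0,"roll":0,"hand":1},
    {"dx":0,"dy":0.012,"dz":0,"roll":0,"hand":1},
    {"dx":0,"dy":0,"dz":0,"roll":0,"hand":1},
    {"dx":0,"dy":0,"dz":0,"roll":0,"hand":1}
  ]
}}

```text
clock: 13.25
position: [0.4589, -0.1084, 0.048]
orientation: [0.0, 0.717, 0.698, -0.0]
force: [0.1, -0.1, -0.2]
width: -0.0001
```

{"fn": "drive_tool", "kwargs": {
  "series": [
    {"dx":0,"dy":-0.005,"dz":0,"roll":0,"hand":1},
    {"dx":0,"dy":-0.005,"dz":0,"roll":0,"hand":1},
    {"dx":0,"dy":-0.005,"dz":0,"roll":0,"hand":1},
    {"dx":0,"dy":-0.004,"dz":0,"roll":0,"hand":1},
    {"dx":0,"dy":0,"dz":0,"roll":0,"hand":1}
  ]
}}

```text
clock: 13.67
position: [0.4586, -0.1247, 0.0479]
orientation: [-0.002, 0.717, 0.697, 0.001]
force: [0.0, 10.2, 3.0]
width: -0.0001
```

{"fn": "drive_tool", "kwargs": {
  "series": [
    {"dx":0,"dy":-0.002,"dz":0,"roll":0,"hand":1},
    {"dx":0,"dy":-0.002,"dz":0,"roll":0,"hand":1},
    {"dx":0,"dy":0,"dz":0,"roll":0,"hand":1}
  ]
}}

```text
clock: 13.92
position: [0.4589, -0.1279, 0.0479]
orientation: [-0.002, 0.716, 0.698, 0.001]
force: [0.8, 11.1, 2.3]
width: 0.0
```

{"fn": "drive_tool", "kwargs": {
  "series": [
    {"dx":0,"dy":-0.002,"dz":0,"roll":0,"hand":1},
    {"dx":0,"dy":-0.002,"dz":0,"roll":0,"hand":1},
    {"dx":0,"dy":0,"dz":0,"roll":0,"hand":1}
  ]
}}

```text
clock: 14.17
position: [0.4593, -0.1316, 0.048]
orientation: [-0.002, 0.716, 0.698, 0.002]
force: [1.9, 12.0, 0.9]
width: 0.0003
```

Run:
```python
from h import *
s=robot.sense();print(s["position"].round(4),s["force"].round(2))
im=robot.camera("side");cv2.imwrite("pics/c6.png",cv2.resize(im[150:290,260:440,::-1],None,fx=4,fy=4,interpolation=cv2.INTER_CUBIC))
```

```text
[ 0.4593 -0.1316  0.048 ] [ 1.86 11.96  0.92]
```

View pics/c6.png

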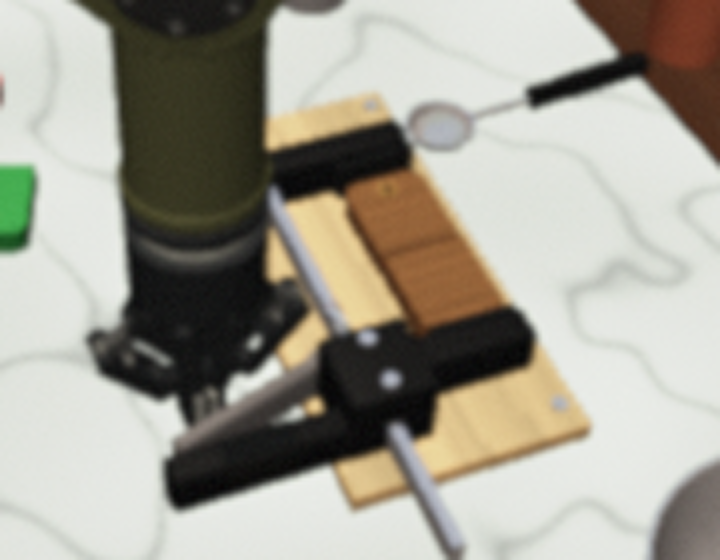

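The crop shows the jaw close to half_b's eyelet end, at about (385,175), with the halves still in line. From here I use small steps.

{"fn": "drive_tool", "kwargs": {
  "series": [
    {"dx":0,"dy":-0.002,"dz":0,"roll":0,"hand":1},
    {"dx":0,"dy":-0.001,"dz":0,"roll":0,"hand":1},
    {"dx":0,"dy":0,"dz":0,"roll":0,"hand":1}
  ]
}}

```text
clock: 14.47
position: [0.4597, -0.1342, 0.048]
orientation: [-0.002, 0.716, 0.698, 0.002]
force: [1.3, 11.8, 0.5]
width: -0.0004
```

{"fn": "drive_tool", "kwargs": {
  "series": [
    {"dx":0,"dy":0.01,"dz":0,"roll":0,"hand":1},
    {"dx":0,"dy":0.01,"dz":0,"roll":0,"hand":1},
    {"dx":0,"dy":0.01,"dz":0,"roll":0,"hand":1},
    {"dx":0,"dy":0,"dz":0,"roll":0,"hand":1},
    {"dx":0,"dy":0,"dz":0,"roll":0,"hand":1}
  ]
}}

```text
clock: 14.88
position: [0.4589, -0.1086, 0.048]
orientation: [0.0, 0.717, 0.697, -0.0]
force: [-0.1, -0.8, -0.4]
width: -0.0001
```

{"fn": "drive_tool", "kwargs": {
  "series": [
    {"dx":0,"dy":-0.005,"dz":0,"roll":0,"hand":1},
    {"dx":0,"dy":-0.005,"dz":0,"roll":0,"hand":1},
    {"dx":0,"dy":-0.005,"dz":0,"roll":0,"hand":1},
    {"dx":0,"dy":0,"dz":0,"roll":0,"hand":1},
    {"dx":0,"dy":0,"dz":0,"roll":0,"hand":1}
  ]
}}

```text
clock: 15.3
position: [0.4584, -0.1207, 0.0479]
orientation: [-0.002, 0.717, 0.697, 0.001]
force: [-0.9, 9.1, 3.7]
width: -0.0004
```

{"fn": "drive_tool", "kwargs": {
  "series": [
    {"dx":0,"dy":-0.002,"dz":0,"roll":0,"hand":1},
    {"dx":0,"dy":-0.001,"dz":0,"roll":0,"hand":1},
    {"dx":0,"dy":0,"dz":0,"roll":0,"hand":1}
  ]
}}

```text
clock: 15.55
position: [0.4585, -0.1229, 0.0479]
orientation: [-0.002, 0.717, 0.698, 0.001]
force: [-1.8, 10.8, 4.2]
width: -0.0001
```

{"fn": "drive_tool", "kwargs": {
  "series": [
    {"dx":0,"dy":-0.002,"dz":0,"roll":0,"hand":1},
    {"dx":0,"dy":-0.001,"dz":0,"roll":0,"hand":1},
    {"dx":0,"dy":0,"dz":0,"roll":0,"hand":1}
  ]
}}

```text
clock: 15.8
position: [0.4586, -0.1257, 0.0479]
orientation: [-0.002, 0.716, 0.698, 0.001]
force: [-1.3, 10.9, 1.8]
width: -0.0001
```

{"fn": "drive_tool", "kwargs": {
  "series": [
    {"dx":0,"dy":-0.002,"dz":0,"roll":0,"hand":1},
    {"dx":0,"dy":0,"dz":0,"roll":0,"hand":1}
  ]
}}

```text
clock: 15.97
position: [0.4588, -0.1276, 0.0479]
orientation: [-0.002, 0.716, 0.698, 0.001]
force: [0.5, 11.9, 2.2]
width: -0.0001
```

{"fn": "drive_tool", "kwargs": {
  "series": [
    {"dx":0,"dy":-0.002,"dz":0,"roll":0,"hand":1},
    {"dx":0,"dy":0,"dz":0,"roll":0,"hand":1}
  ]
}}

```text
clock: 16.13
position: [0.459, -0.1295, 0.048]
orientation: [-0.002, 0.716, 0.698, 0.002]
force: [0.1, 10.2, 1.8]
width: -0.0002
```

{"fn": "drive_tool", "kwargs": {
  "series": [
    {"dx":0,"dy":-0.002,"dz":0,"roll":0,"hand":1},
    {"dx":0,"dy":0,"dz":0,"roll":0,"hand":1}
  ]
}}

```text
clock: 16.3
position: [0.4592, -0.1314, 0.048]
orientation: [-0.002, 0.716, 0.698, 0.002]
force: [1.7, 12.0, 1.9]
width: -0.0001
```

{"fn": "drive_tool", "kwargs": {
  "series": [
    {"dx":0,"dy":-0.002,"dz":0,"roll":0,"hand":1},
    {"dx":0,"dy":0,"dz":0,"roll":0,"hand":1}
  ]
}}

```text
clock: 16.47
position: [0.4595, -0.1332, 0.048]
orientation: [-0.002, 0.716, 0.698, 0.002]
force: [0.9, 12.2, 0.4]
width: -0.0006
```

{"fn": "drive_tool", "kwargs": {
  "series": [
    {"dx":0,"dy":-0.001,"dz":0,"roll":0,"hand":1},
    {"dx":0,"dy":0,"dz":0,"roll":0,"hand":1}
  ]
}}

```text
clock: 16.63
position: [0.4596, -0.1339, 0.048]
orientation: [-0.002, 0.716, 0.698, 0.002]
force: [1.4, 12.9, 0.2]
width: 0.0002
```

{"fn": "drive_tool", "kwargs": {
  "series": [
    {"dx":0,"dy":0.01,"dz":0,"roll":0,"hand":1},
    {"dx":0,"dy":0.01,"dz":0,"roll":0,"hand":1},
    {"dx":0,"dy":0.01,"dz":0,"roll":0,"hand":1},
    {"dx":0,"dy":0,"dz":0,"roll":0,"hand":1},
    {"dx":0,"dy":0,"dz":0,"roll":0,"hand":1}
  ]
}}

```text
clock: 17.05
position: [0.4588, -0.1085, 0.048]
orientation: [0.0, 0.717, 0.697, -0.0]
force: [0.8, -0.5, 0.2]
width: 0.0
```

{"fn": "drive_tool", "kwargs": {
  "series": [
    {"dx":0,"dy":-0.005,"dz":0,"roll":0,"hand":1},
    {"dx":0,"dy":-0.005,"dz":0,"roll":0,"hand":1},
    {"dx":0,"dy":-0.003,"dz":0,"roll":0,"hand":1},
    {"dx":0,"dy":0,"dz":0,"roll":0,"hand":1}
  ]
}}

```text
clock: 17.38
position: [0.4584, -0.1187, 0.0479]
orientation: [-0.002, 0.717, 0.697, 0.001]
force: [-0.6, 9.7, 3.1]
width: -0.0
```

{"fn": "drive_tool", "kwargs": {
  "series": [
    {"dx":0,"dy":-0.002,"dz":0,"roll":0,"hand":1},
    {"dx":0,"dy":0,"dz":0,"roll":0,"hand":1}
  ]
}}

```text
clock: 17.55
position: [0.4584, -0.1201, 0.0479]
orientation: [-0.002, 0.717, 0.698, 0.001]
force: [-1.2, 10.9, 3.9]
width: -0.0001
```

{"fn": "drive_tool", "kwargs": {
  "series": [
    {"dx":0,"dy":-0.002,"dz":0,"roll":0,"hand":1},
    {"dx":0,"dy":0,"dz":0,"roll":0,"hand":1}
  ]
}}

```text
clock: 17.72
position: [0.4584, -0.1219, 0.0479]
orientation: [-0.002, 0.716, 0.698, 0.001]
force: [-1.6, 10.5, 3.4]
width: -0.0002
```

Run:
```python
from h import *
s=robot.sense();print(s["position"].round(4),s["force"].round(2))
im=robot.camera("side");cv2.imwrite("pics/c7.png",cv2.resize(im[150:290,260:440,::-1],None,fx=4,fy=4,interpolation=cv2.INTER_CUBIC))
```

```text
[ 0.4584 -0.1219  0.0479] [-1.57 10.52  3.37]
```

View pics/c7.png

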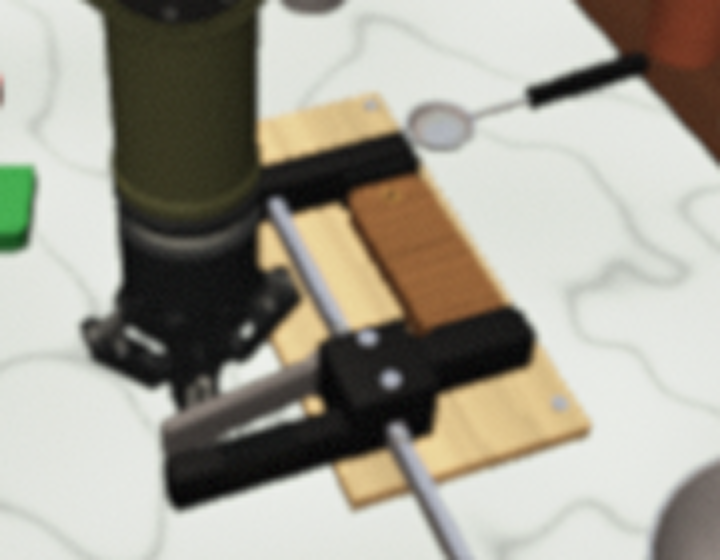

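The jaw now touches half_b's outer end and is pushing it home. The seam at (435,250) has almost closed. I continue finely, up to about 15–16 N.

{"fn": "drive_tool", "kwargs": {
  "series": [
    {"dx":0,"dy":-0.002,"dz":0,"roll":0,"hand":1},
    {"dx":0,"dy":0,"dz":0,"roll":0,"hand":1}
  ]
}}

```text
clock: 17.93
position: [0.4585, -0.1237, 0.0479]
orientation: [-0.002, 0.716, 0.698, 0.001]
force: [-0.4, 11.3, 2.8]
width: -0.0002
```

{"fn": "drive_tool", "kwargs": {
  "series": [
    {"dx":0,"dy":-0.002,"dz":0,"roll":0,"hand":1},
    {"dx":0,"dy":0,"dz":0,"roll":0,"hand":1}
  ]
}}

```text
clock: 18.1
position: [0.4586, -0.1255, 0.0479]
orientation: [-0.002, 0.716, 0.698, 0.001]
force: [-0.5, 11.3, 3.2]
width: -0.0003
```

{"fn": "drive_tool", "kwargs": {
  "series": [
    {"dx":0,"dy":-0.002,"dz":0,"roll":0,"hand":1},
    {"dx":0,"dy":0,"dz":0,"roll":0,"hand":1}
  ]
}}

```text
clock: 18.27
position: [0.4587, -0.1273, 0.0479]
orientation: [-0.002, 0.716, 0.698, 0.002]
force: [-0.6, 11.3, 2.0]
width: -0.0001
```

{"fn": "drive_tool", "kwargs": {
  "series": [
    {"dx":0,"dy":-0.002,"dz":0,"roll":0,"hand":1},
    {"dx":0,"dy":0,"dz":0,"roll":0,"hand":1}
  ]
}}

```text
clock: 18.43
position: [0.4588, -0.1286, 0.0479]
orientation: [-0.003, 0.716, 0.698, 0.002]
force: [-0.0, 13.1, 3.8]
width: 0.0002
```

{"fn": "drive_tool", "kwargs": {
  "series": [
    {"dx":0,"dy":-0.002,"dz":0,"roll":0,"hand":1},
    {"dx":0,"dy":0,"dz":0,"roll":0,"hand":1}
  ]
}}

```text
clock: 18.6
position: [0.459, -0.1299, 0.0479]
orientation: [-0.003, 0.716, 0.698, 0.002]
force: [0.2, 14.8, 3.5]
width: -0.0002
```

{"fn": "drive_tool", "kwargs": {
  "series": [
    {"dx":0,"dy":-0.0015,"dz":0,"roll":0,"hand":1},
    {"dx":0,"dy":0,"dz":0,"roll":0,"hand":1}
  ]
}}

```text
clock: 18.77
position: [0.4591, -0.1307, 0.0479]
orientation: [-0.003, 0.716, 0.698, 0.002]
force: [-0.4, 15.5, 3.5]
width: -0.0
```

{"fn": "drive_tool", "kwargs": {
  "series": [
    {"dx":0,"dy":-0.001,"dz":0,"roll":0,"hand":1},
    {"dx":0,"dy":0,"dz":0,"roll":0,"hand":1}
  ]
}}

```text
clock: 18.93
position: [0.4592, -0.1312, 0.0479]
orientation: [-0.004, 0.716, 0.698, 0.003]
force: [1.0, 17.5, 4.0]
width: -0.0001
```

{"fn": "drive_tool", "kwargs": {
  "series": [
    {"dx":0,"dy":0.01,"dz":0,"roll":0,"hand":1},
    {"dx":0,"dy":0.01,"dz":0,"roll":0,"hand":1},
    {"dx":0,"dy":0.012,"dz":0,"roll":0,"hand":1},
    {"dx":0,"dy":0.012,"dz":0,"roll":0,"hand":1},
    {"dx":0,"dy":0,"dz":0,"roll":0,"hand":1},
    {"dx":0,"dy":0,"dz":0.03,"roll":0,"hand":1},
    {"dx":0,"dy":0,"dz":0.04,"roll":0,"hand":1},
    {"dx":0,"dy":0,"dz":0.04,"roll":0,"hand":1}
  ]
}}

```text
clock: 19.6
position: [0.4576, -0.095, 0.1585]
orientation: [-0.0, 0.717, 0.697, -0.002]
force: [1.8, 1.1, 0.2]
width: -0.0
```

{"fn": "drive_tool", "kwargs": {
  "series": [
    {"dx":0,"dy":0.04,"dz":0,"roll":0,"hand":1},
    {"dx":0,"dy":0.04,"dz":0,"roll":0,"hand":1},
    {"dx":0,"dy":0.04,"dz":0,"roll":0,"hand":1},
    {"dx":0,"dy":0,"dz":0,"roll":0,"hand":1},
    {"dx":0,"dy":0,"dz":0,"roll":0,"hand":1}
  ]
}}

```text
clock: 20.02
position: [0.4591, 0.0277, 0.158]
orientation: [0.0, 0.715, 0.699, -0.0]
force: [-0.2, -0.7, -0.5]
width: -0.0002
```

Run:
```python
from h import *
s=robot.sense();print(s["clock"],s["position"].round(4),s["force"].round(2))
im=robot.camera("side");cv2.imwrite("pics/c8.png",cv2.resize(im[150:290,260:440,::-1],None,fx=4,fy=4,interpolation=cv2.INTER_CUBIC))
```

```text
20.0167 [0.4591 0.0277 0.158 ] [-0.15 -0.71 -0.45]
```

View pics/c8.png

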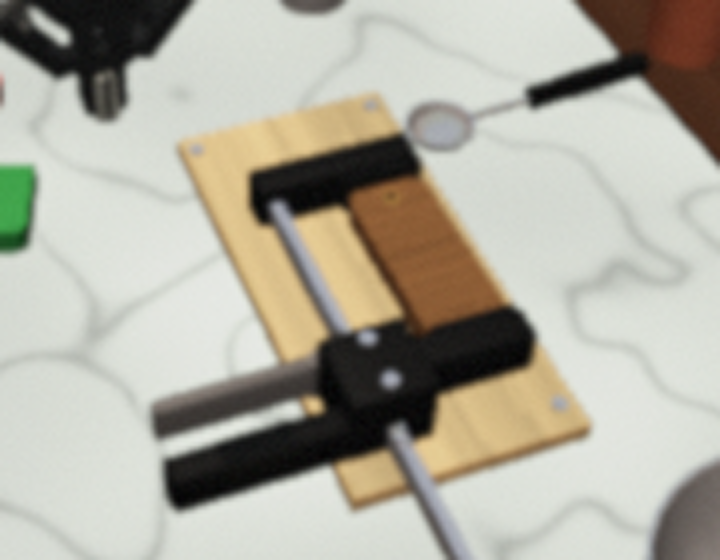

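The seam is closed, the halves are in line, the trigger is back at rest and the arm is clear. I hand the job in.

```bash
python3 -c "
from workcell import robot
print(robot.close_job())"
```

```text
the job is handed in; nothing more can be done
None
```

I laid the loose brown half in line with the one in the clamp. Five strokes of the trigger then closed the jaw on both halves. I pushed the trigger with the closed fingers instead of gripping it against the handle, so the wrist force showed the trigger force directly.

- **Clamping:** the trigger ran free at about 11 N, then stiffened to 15.5 N. One more 1 mm step took it to 17.5 N, with about 1 N of sensor noise. That is just over the 15–17 N target but well under the 24 N crush limit. I estimate about 13–17 N on the wood; I could not measure that force directly.
- **Earlier strokes:** at the end of the first two strokes the force reached 14–15 N with the jaw still clear of the wood. I took this to be the trigger's end stop and kept later strokes shorter.
- **Last picture:** the seam is closed, the halves are in line, the trigger is back at rest and the arm is clear of everything. I did not measure the final alignment or check the washing-up numerically. I saw nothing of it disturbed, but the last picture shows only part of it.
- **Disagreement:** the scene and wrist cameras differed by about 4 mm on the clamp's position along the bar. I left a gap of a few millimetres between the halves, and the jaw closed it.

I handed the job in at about 20 s of the 72 s allowed.

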